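# Load a slide carrier under the sprung arm of a stage

## Task

Take the blue slide carrier by its white grip from the warmer and load it flat into the slide-holder stage: use the carrier's edge against the upright nose pin to draw back the orange sprung arm (not to the end of its travel), let the carrier down onto the bed and under the lip of the silver fixed edge, and slide it along that edge until you feel it meet the red end stop, pressing it there lightly but definitely, never hard. Then let go, so that the sprung arm alone holds the carrier flush against both the fixed edge and the end stop; keep it about level on the way and leave everything else where it is.

Things in the scene. Friction and masses are not known exactly. Their poses are not given: they have to be found in the camera images.
- seat (a point): middle of the slide-holder stage's bed: flat black bed on a bolted grey base, 185 x 215 mm, bed surface (this point) 30 mm above the bench. Axes: +x towards the fixed edge, +y towards the end stop, z up. A seated carrier's middle lies at x = 0 and y within 8 mm of 0, as the end stop is set.
- edge_face (a point): the fixed edge on the stage: a silver bar 110 mm long in y; this point is the foot of the middle of its inner face, at seat (40, 0, 0) mm, axes as seat. Its lip overhangs the bed by 5 mm (lip's free edge at seat x = 35 mm, underside 10 mm, top 14 mm above the bed).
- spring_arm (a joint): orange curved arm on the stage, hinged upright at seat (-75, -62) mm, sprung towards the fixed edge. 0 at rest, grows (rad) as it is drawn back away from that edge, end of travel 0.60. About 0.24 with a carrier clamped, 0.32 with it just clear of the lip. Its nose pushes with 4 to 5 N on a clamped carrier, 6 N clear of the lip, 9 N at the end.
- nose_pin (a point): top centre of the upright steel nose pin at the arm's free end: 8 mm diameter, 3 to 36 mm above the bed, at rest about seat (-30, -9) mm. The arm's bar (8 mm thick, 5 to 13 mm above the bed) bows away from the fixed edge. A carrier held level above the lip can push the pin back with its edge, then be let down along it.
- stop_track (a point): middle of the end stop's track on the bed, at seat (10, 50, 0) mm, axes as seat. The end stop is a red block, 30 mm long (x), 12 mm high, with a steel screw on top, clamped here so that its face towards -y lies anywhere between seat y = 42 and 58 mm; where is not measured: it must be felt (or seen). It does not give.
- carrier_grip (a point): centre of the slide carrier's white upright grip, 12 (x) x 26 (y) mm, up to 48 mm above the carrier's underside. The carrier is a blue plate 80 (x) x 100 (y) x 8 mm with two glass slides; this point is 32 mm above its underside, over its middle. 0.14 to 0.24 kg. Symmetrical: either way round is right. x is its short side, z up.
- warmer: slide warmer: white box with dark metal top, 150 x 200 mm, top 20 mm above the bench, on which the carrier starts; origin at the centre of its underside
- mailer: bystander: yellow slide mailer with white end, 80 x 26 x 18 mm, lying on the warmer; origin at the centre of its underside
- dropper: bystander: small amber dropper bottle, 24 mm across, 52 mm high, on the stage's wing beyond the end stop; origin at the centre of its underside
- tube_rack: bystander: dark blue microtube rack, 80 x 210 mm, 43 mm high with tubes; origin at the centre of its underside
- tip_box: bystander: blue pipette tip box, 85 x 125 x 70 mm; origin at the centre of its underside
- burner: bystander: blue-footed bench burner, foot 90 mm across, 118 mm high; origin at the centre of its underside
- pipette: bystander: white pipette lying on the bench, about 250 mm long, 27 mm thick; origin at its middle, underneath
- wash_bottle: bystander: white bottle with red cap, 64 mm across, 160 mm high; origin at the centre of its underside
Not all that is in view belongs to the job. What is shaped like the part that bears carrier_grip but pink or turquoise is not meant.

How it is judged:
By the outcome, as a careful person would: the job done as asked, in the order asked, and still so for the second after the job is handed in, with the robot touching nothing.
It also fails if it takes over 58 s, if anything falls off the work surface, if the arm or the gripper's body presses on something with over 40 N, if the wrist force passes 120 N, or if a joint passes its speed limit or range.

## Robot

A 6-joint arm with a two-finger parallel gripper is mounted at the origin on the work surface. World frame = base frame: x ahead of the robot, y to its left, z up, the work surface at z = 0. Lengths are in m, angles in rad, forces in N, time in s.
With the tool pointing down it reaches from about 0.35 to 0.85 m from the base axis. Payload 8.1 kg.
Tool frame: the origin (TCP) lies midway between the tips of the shut fingers; the grasp point (between the pads) lies robot.grip_depth behind it (robot.grip_depth is the distance from the TCP to the grasp point, in m); z points along the fingers, y is the line along which they close (so a half turn about z gives the same grasp; the last joint's range is limited). The gripper opens to 93 mm and grips with 3 to 60 N. Pads are 15 mm wide; open, the fingers measure 128 mm over their backs; the gripper's body (75 mm by 188 mm) begins 65 mm behind the grasp point.
Start: joints at [1.08, 0.13, 1.488, -0, 1.523, -0.085], TCP at [0.237, 0.551, 0.219] pointing down, gripper open.
Joint ranges: [-2.96, 2.96], [-0.89, 2.26], [0.02, 2.5], [-1.34, 4.48], [0, 2.73], [-2.66, 2.66]. Speed limits (rad/s): [2.39, 2.39, 2.79, 3.14, 3.14, 3.14].

## Interface

Orientations are given as a rotation vector (axis times angle).
In Python, from plant import robot gives the robot as it stands.
- The arm moves only by the tool carry_out, never from a script. Its argument "rows" is a list of rows, each a list of 6 numbers: the shift along the tool's x, y, z in m, then the turn, a rotation vector about the tool's x, y, z in degrees. A call has 1 to 12 rows; each row is the pose to reach, as a shift and turn from the pose commanded when the call began, along the tool's axes at that moment; what a row does not reach only later rows make up. A row lasts 1/8 s, in which the tool goes at most 62.5 mm and 10.7 degrees, less where a joint would pass 70% of its speed; a pose out of reach is approached as far as the arm can. A call with a gripper value outside its range is refused whole. "jaw" is the closure in counts, from 0 (fully open) to 255 (shut), set as the call begins (left out, the last holds). The fingers move at their own pace and stop on an object; "force" is the grip in N (left out, the last holds). Time passes only in rows, so rows that repeat a pose let the fingers close. It gives the time, the measured TCP pose, the force, the opening and the grip force at its end, in the units of the state.
- robot.read_state(): the state, without advancing time (a new reading comes with each control period).
- robot.read_camera(name): name is "scene" or "top" or "wrist"; returns the picture (420x560x3 uint8, red, green, blue); there is no depth.
- robot.camera_model(name): a dict with "fx", "fy", "cx", "cy" (pixels), "R" (3x3) and "t" (3): a world point X has camera coordinates R X + t; the wrist camera has in their place "mount" (4x4, takes a point from camera to tool coordinates, whose origin is the TCP and whose axes are the flange's). Camera axes: x right, y down, z forward; pixel columns grow to the right and rows downward; lengths in m; the calibration is good to about 2 mm. A picture is of the moment at which its call begins: read the wrist's pose just before it. camera_model takes no time and is no camera call.
- robot.close_job(): hands the job in; it is judged then, once.
Trained networks look in the newest picture that a camera, given by its name, has taken for a name from the list of things; names that differ only in an ending like _2 or _b are one class to them, and where a whole thing is asked for, a point or a joint stands for the part that bears it (a point fixed in the world has none). Each returns a list of dicts, best first, with "conf" (0 to 1); they miss things now and then, are a little off and sometimes report something else, mostly with a low value. They report only what shows in the picture. A call takes as long as a camera call. They do not tell look-alikes from the thing itself.
- robot.outline_of(camera, target): "pixels" (420x560 bool, what is visible of it) and "pixel" ([column, row] in pixels, amid what is visible of it).
The state is a dict: "t": time; "q": joint angles; "dq": joint speeds; "joint_torque": joint torques, N m; "tool_pos": TCP position; "orientation": TCP orientation; "force": force on the tool from outside, world axes, zero at the start; "wrist_torque": the same for the moment, N m; "opening": finger opening in m; "gripper_force": force on a finger pad.
Only numpy, scipy, OpenCV 4.12 (cv2) and the standard library are available. Lean on these libraries where they do the work, as an engineer would, in place of code of your own. Each camera call takes 0.05 s, during which the arm holds its last target. There are 200 camera calls.

## Working session

There is one attempt and no reset: what is moved stays moved. The work goes in short steps, Python scripts to look and compute and a tool call to move; the robot and the scene stay as the last step left them, time stands still between calls to the robot, and variables do not carry over. Pictures are saved under pics/ and viewed, at most 10 in all, crops included, and the job is handed in when it is done.

Besides the shell and the picture viewer there is one more tool, called after "Emit:" as name(argument=value, ...) on one line, values as JSON. carry_out: Moves the arm, as the interface text tells. Its arguments: {"type":"object","properties":{"rows":{"type":"array"},"jaw":{"type":"number"},"force":{"type":"number"}},"required":["rows"]}

```bash
mkdir -p pics; ls; python3 - <<'E'
from plant import robot
import cv2,numpy as np
s=robot.read_state();print(s['t'],s['tool_pos'],s['orientation'],s['force'],robot.grip_depth)
ims=[]
for n in ("scene","top"):
    im=robot.read_camera(n);cv2.imwrite(f'pics/{n}0.png',im[:,:,::-1]);
    m=robot.camera_model(n);print(n,{k:np.round(v,4).tolist() for k,v in m.items()})
    for t in ("carrier_grip","spring_arm","nose_pin","warmer","mailer"):
        for d in robot.outline_of(n,t)[:3]: print(n,t,round(d['conf'],2),np.round(d['pixel']),d['pixels'].sum())
print({k:np.round(v,4).tolist() for k,v in robot.camera_model("wrist").items()})
E
```

```text
pics
0.0 [0.23658046 0.55078175 0.21760084] [-6.32975521e-01 -3.07664028e+00  2.75521668e-03] [-0.83710966  1.10525828  0.54753585] 0.0188
scene {'fx': 439.6689, 'fy': 439.6689, 'cx': 282.9548, 'cy': 204.0346, 'R': [[-0.1376, 0.9904, 0.0146], [0.8362, 0.1241, -0.5341], [-0.5308, -0.0613, -0.8453]], 't': [0.1036, -0.4272, 1.5937]}
scene carrier_grip 0.91 [364. 293.] 1097
scene carrier_grip 0.75 [348. 176.] 637
scene carrier_grip 0.63 [344. 218.] 889
scene spring_arm 0.52 [137. 149.] 777
scene nose_pin 0.54 [228. 188.] 4
scene warmer 0.76 [362. 228.] 1846
scene mailer 0.48 [379. 225.] 257
top {'fx': 393.9184, 'fy': 393.9184, 'cx': 280.8099, 'cy': 214.5253, 'R': [[0.0023, -0.9998, -0.0181], [-0.9992, -0.0016, -0.0391], [0.0391, 0.0182, -0.9991]], 't': [-0.0021, 0.5561, 1.1534]}
top carrier_grip 0.93 [209. 146.] 883
top carrier_grip 0.69 [226. 215.] 927
top carrier_grip 0.69 [225. 280.] 938
top spring_arm 0.46 [352. 244.] 120
top nose_pin 0.51 [348. 240.] 76
top warmer 0.76 [211. 212.] 2091
top warmer 0.48 [350. 241.] 100
top mailer 0.8 [194. 210.] 281
{'fx': 350.4194, 'fy': 350.4194, 'cx': 285.9007, 'cy': 207.6935, 'mount': [[0.0005, -0.9537, -0.3007, 0.0844], [1.0, 0.0004, 0.0004, 0.0002], [-0.0003, -0.3007, 0.9537, -0.1658], [0.0, 0.0, 0.0, 1.0]]}
```

View pics/scene0.png

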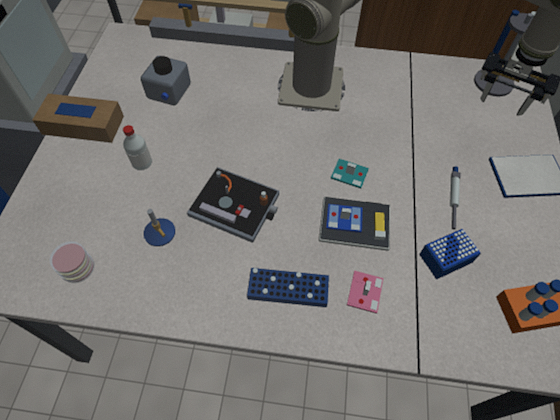

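View pics/top0.png

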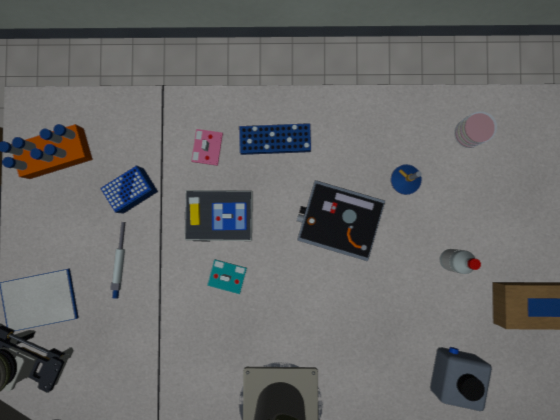

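Candidates for the carrier in the scene picture are pink (364,293), turquoise (348,176) and blue on the warmer (344,218). In the top picture they are (209,146), (225,280) and (228,215). The blue one fits, since it lies on the dark-topped warmer beside the yellow mailer. The stage is at top (342,220): silver bar (354,200), red stop (330,208), orange arm (352,240). I'll confirm in a crop and measure.

```bash
cat > h.py <<'E'
from plant import robot
import cv2,numpy as np
from scipy.spatial.transform import Rotation as Ro
def cam(n,s=None):
    m=robot.camera_model(n);K=(m['fx'],m['fy'],m['cx'],m['cy'])
    if n!='wrist': return K,np.array(m['R']),np.array(m['t'])
    s=s or robot.read_state();T=np.eye(4);T[:3,:3]=Ro.from_rotvec(s['orientation']).as_matrix();T[:3,3]=s['tool_pos']
    C=np.linalg.inv(T@np.array(m['mount']));return K,C[:3,:3],C[:3,3]
def w(c,px,z):
    (fx,fy,cx,cy),R,t=c;px=np.atleast_2d(px).astype(float)
    d=np.c_[(px[:,0]-cx)/fx,(px[:,1]-cy)/fy,np.ones(len(px))]@R;o=-R.T@t
    return o+d*((z-o[2])/d[:,2])[:,None]
def proj(c,X):
    (fx,fy,cx,cy),R,t=c;p=np.atleast_2d(X)@R.T+t
    return np.c_[p[:,0]/p[:,2]*fx+cx,p[:,1]/p[:,2]*fy+cy]
def rect(P): # yaw (long side from +y), centre, size in mm
    (c,s,a)=cv2.minAreaRect((P[:,:2]*1000).astype(np.float32));return np.round(c,1),np.round(s,1),round(a,1)
E
python3 - <<'E'
from h import *
im=cv2.imread('pics/top0.png');cv2.imwrite('pics/crop.png',cv2.resize(im[168:272,175:400],None,fx=3.5,fy=3.5,interpolation=cv2.INTER_CUBIC))
robot.read_camera('top');c=cam('top')
for d in robot.outline_of('top','carrier_grip'):
    ys,xs=np.nonzero(d['pixels']);print(d['pixel'],rect(w(c,np.c_[xs,ys],.028)))
# stage base: corners
print(w(c,[[316,181],[385,201],[369,259],[299,240]],.03).round(4))
print('bar',w(c,[[335,193],[374,205]],.044).round(4))
s=robot.read_state();print(s['t'],Ro.from_rotvec(s['orientation']).as_matrix().round(3))
E
```

```text
[227.9, 215.4] (array([552.2, 150. ]), array([78.8, 99.6]), 0.3)
[225.1, 275.9] (array([376.2, 157.5]), array([99.1, 77.9]), 75.5)
[205.7, 145.6] (array([754.5, 218.4]), array([ 84.4, 100.8]), 82.5)
[[ 0.6532 -0.1036  0.03  ]
 [ 0.595  -0.3031  0.03  ]
 [ 0.4274 -0.2559  0.03  ]
 [ 0.4815 -0.0542  0.03  ]]
bar [[ 0.6168 -0.157   0.044 ]
 [ 0.5825 -0.2682  0.044 ]]
0.7 [[-0.919  0.395 -0.   ]
 [ 0.395  0.919  0.   ]
 [ 0.     0.    -1.   ]]
```

View pics/crop.png

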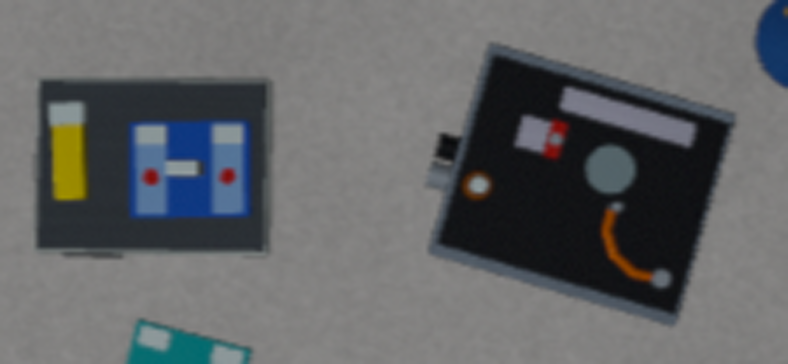

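The crop confirms it: the blue carrier lies at crop (190,168), with its white grip at (182,168) and the mailer at (68,150). The stage has its bar at (628,115), red stop at (556,138), pin at (617,207) and hinge at (661,278). I'll move above the carrier.

Emit:
carry_out(rows=[[-0.448, -0.244, 0, 0, 0, 66.7], [-0.448, -0.244, 0, 0, 0, 66.7], [-0.448, -0.244, 0, 0, 0, 66.7], [-0.448, -0.244, 0, 0, 0, 66.7], [-0.448, -0.244, 0, 0, 0, 66.7], [-0.448, -0.244, 0, 0, 0, 66.7], [-0.448, -0.244, 0, 0, 0, 66.7], [-0.448, -0.244, 0, 0, 0, 66.7], [-0.448, -0.244, 0, 0, 0, 66.7], [-0.448, -0.244, 0, 0, 0, 66.7], [-0.448, -0.244, 0, 0, 0, 66.7], [-0.448, -0.244, 0, 0, 0, 66.7]], jaw=120, force=30)

```text
t: 2.2
tool_pos: [0.5514, 0.1517, 0.2188]
orientation: [-2.218, -2.225, -0.0]
force: [-0.4, 0.0, 0.3]
opening: 0.0489
gripper_force: 0.0
```

```bash
cat > look.py <<'E'
from h import *
import sys
s=robot.read_state();im=robot.read_camera('wrist');cv2.imwrite(f'pics/{sys.argv[1]}.png',im[:,:,::-1]);c=cam('wrist',s)
print(s['t'],s['tool_pos'].round(4),Ro.from_rotvec(s['orientation']).as_matrix().round(4).tolist(),s['force'].round(2),s['opening'],s['gripper_force'])
E
cat > l1.py <<'E'
from look import *
for d in robot.outline_of('wrist','carrier_grip')[:2]:
    ys,xs=np.nonzero(d['pixels']);print(d['conf'],d['pixel'],rect(w(c,np.c_[xs,ys],.028)))
hsv=cv2.cvtColor(im,cv2.COLOR_RGB2HSV);m=cv2.inRange(hsv,(100,120,60),(130,255,255))
n,l,st,ce=cv2.connectedComponentsWithStats(m)
for i in range(1,n):
    if st[i,4]>400:
        ys,xs=np.nonzero(l==i);print(st[i],rect(w(c,np.c_[xs,ys],.028)))
E
python3 l1.py w1
```

```text
2.2 [0.5514 0.1517 0.2188] [[-0.003, 1.0, 0.0001], [1.0, 0.003, 0.0002], [0.0002, 0.0001, -1.0]] [-0.45  0.04  0.27] 0.048949191253621606 0.0
0.86 [124.5, 166.1] (array([382.6, 163.9]), array([96.7, 77.9]), 75.4)
0.79 [482.3, 108.5] (array([745. , 223.9]), array([75.6, 97.5]), 82.0)
[ 244  133   81   95 3603] (array([550.4, 152.1]), array([ 80.9, 100.9]), 0.7)
[ 438  202   95  113 5984] (array([772.2,  61. ]), array([ 90.7, 138.6]), 2.1)
```

View pics/w1.png

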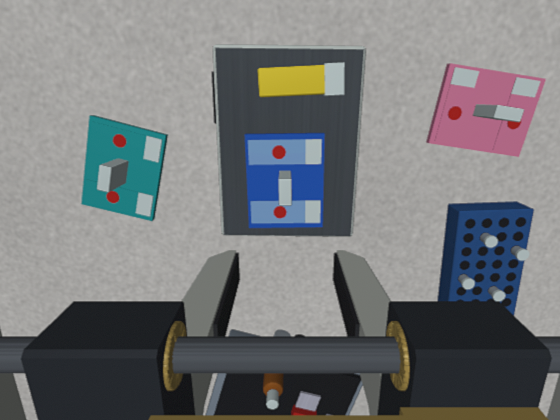

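The wrist picture shows the blue carrier at (284,181), with its grip at (285,188) between the fingers, and the pink and turquoise look-alikes to the sides. The TCP is centred to within about 1 mm, so I'll descend and grip.

Emit:
carry_out(rows=[[0, 0, 0.06, 0, 0, 0], [0, 0, 0.12, 0, 0, 0], [0, 0, 0.155, 0, 0, 0], [0, 0, 0.175, 0, 0, 0], [0, 0, 0.184, 0, 0, 0], [0, 0, 0.184, 0, 0, 0], [0, 0, 0.184, 0, 0, 0]])

```text
t: 3.18
tool_pos: [0.5535, 0.1506, 0.0365]
orientation: [2.219, 2.221, 0.004]
force: [-1.4, 0.9, -0.5]
opening: 0.0488
gripper_force: 0.0
```

Emit:
carry_out(rows=[[0, 0, 0, 0, 0, 0], [0, 0, 0, 0, 0, 0], [0, 0, 0, 0, 0, 0], [0, 0, 0, 0, 0, 0], [0, 0, 0, 0, 0, 0], [0, 0, 0, 0, 0, 0]], jaw=255, force=35)

```text
t: 3.92
tool_pos: [0.5519, 0.1503, 0.0346]
orientation: [-2.22, -2.222, 0.001]
force: [-3.4, -0.7, 3.2]
opening: 0.0119
gripper_force: 35.0
```

Emit:
carry_out(rows=[[0, 0, -0.01, 0, 0, 0], [0, 0, -0.03, 0, 0, 0], [0, 0, -0.07, 0, 0, 0], [0, 0, -0.12, 0, 0, 0], [0, 0, -0.15, 0, 0, 0], [0, 0, -0.15, 0, 0, 0], [0, 0, -0.15, 0, 0, 0]])

```text
t: 4.8
tool_pos: [0.5516, 0.1501, 0.1837]
orientation: [-2.22, -2.222, 0.001]
force: [-1.0, -0.2, -2.9]
opening: 0.0118
gripper_force: 35.0
```

Gripped, with 11.9 mm of opening. Next I'll carry it to a viewing pose beside the stage.

Emit:
carry_out(rows=[[-0.015, -0.002, -0.005, 0, 0, 1], [-0.05, -0.005, -0.01, 0, 0, 3], [-0.095, -0.009, -0.015, 0, 0, 5], [-0.145, -0.014, -0.02, 0, 0, 7], [-0.195, -0.018, -0.02, 0, 0, 9], [-0.245, -0.022, -0.02, 0, 0, 11], [-0.295, -0.027, -0.02, 0, 0, 13], [-0.345, -0.031, -0.02, 0, 0, 15], [-0.385, -0.035, -0.02, 0, 0, 16.5], [-0.405, -0.037, -0.02, 0, 0, 16.5], [-0.411, -0.037, -0.02, 0, 0, 16.5], [-0.411, -0.037, -0.02, 0, 0, 16.5]])

```text
t: 6.3
tool_pos: [0.5154, -0.2601, 0.2042]
orientation: [-2.515, -1.881, -0.0]
force: [-0.5, 0.5, -2.3]
opening: 0.012
gripper_force: 35.0
```

```bash
cat > l2.py <<'E'
from look import *
for t in ('spring_arm','nose_pin','carrier_grip'):
    for d in robot.outline_of('wrist',t)[:2]: print(t,round(d['conf'],2),np.round(d['pixel'],1),d['pixels'].sum())
E
python3 l2.py w2
```

```text
6.3 [ 0.5154 -0.2601  0.2042] [[0.2829, 0.9591, -0.0006], [0.9591, -0.2829, 0.0008], [0.0006, -0.0008, -1.0]] [-0.53  0.46 -2.29] 0.011966154115149716 34.98996555805206
spring_arm 0.56 [237.  128.7] 725
nose_pin 0.92 [238.7 132.8] 721
```

View pics/w2.png

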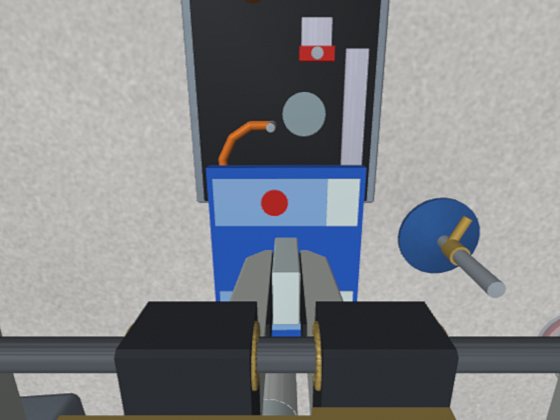

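The wrist view shows the pin top at (270,128), the bar from (346,49) to (341,165), the stop face at row 61 (cols 300–335), the grey disc at (304,114), and the carrier level below row 166. I'll turn these into world positions.

```bash
cat > l3.py <<'E'
from h import *
s=robot.read_state();c=cam('wrist',s)
im=cv2.imread('pics/w2.png')
cv2.imwrite('pics/w2c.png',cv2.resize(im[20:180,180:400],None,fx=3.6,fy=3.6,interpolation=cv2.INTER_CUBIC))
# lip edge: strongest dark->bright gradient per row, sub-pixel
g=cv2.GaussianBlur(cv2.cvtColor(im,cv2.COLOR_BGR2GRAY).astype(float),(3,3),0)
P=[];Q=[]
for r in range(55,160,4):
    d=np.diff(g[r,335:380]);k=d[:20].argmax();j=d[10:].argmin()+10
    P.append((335.5+k,r));Q.append((335.5+j,r))
A=w(c,np.array(P),.044);B=w(c,np.array(Q),.044)
def fit(A):
    p=np.polyfit(A[:,1],A[:,0],1);return p
for X in (A,B):
    p=fit(X);yaw=-np.arctan(p[0]);print('yaw',np.degrees(yaw),'rms',(np.polyval(p,X[:,1])-X[:,0]).std())
yaw=-np.arctan(fit(A)[0]);ex=np.array([np.cos(yaw),np.sin(yaw)]);ey=np.array([-np.sin(yaw),np.cos(yaw)])
print('lip x, outer x along ex',(A[:,:2]@ex).mean(),(B[:,:2]@ex).mean())
col=g[30:70,352:364].mean(1);r=30.5+np.diff(col).argmax();e=w(c,[[357,r]],.044)[0];print('bar end row',r,'ey',e[:2]@ey)
lx=(A[:,:2]@ex).mean()-.035;ly=e[:2]@ey-.055;seat=lx*ex+ly*ey;print('seat',seat)
f=lambda px,z:((w(c,px,z)[:,:2]-seat)@np.c_[ex,ey]*1000).round(1).tolist()
print('pin',f([[270.5,128]],.066))
hs=cv2.cvtColor(im,cv2.COLOR_BGR2HSV);m=(cv2.inRange(hs,(0,150,80),(8,255,255))|cv2.inRange(hs,(172,150,80),(180,255,255)))
m[100:]=0;ys,xs=np.nonzero(m);print(xs.min(),xs.max(),ys.min(),ys.max());
print('stop top low edge',f([[317,ys.max()+.5]],.042),'foot',f([[317,ys.max()+.5]],.03))
E
python3 l3.py
```

```text
yaw -16.36309869596305 rms 0.0002659885344160069
yaw -16.37205801240544 rms 0.00026671610961645406
lip x, outer x along ex 0.6189173753233231 0.6387492779205514
bar end row 48.5 ey 0.020541404564617616
seat [ 0.55055836 -0.19756615]
pin [[-29.0, -9.7]]
299 334 45 61
stop top low edge [[11.0, 44.9]] foot [[12.0, 45.9]]
```

View pics/w2c.png

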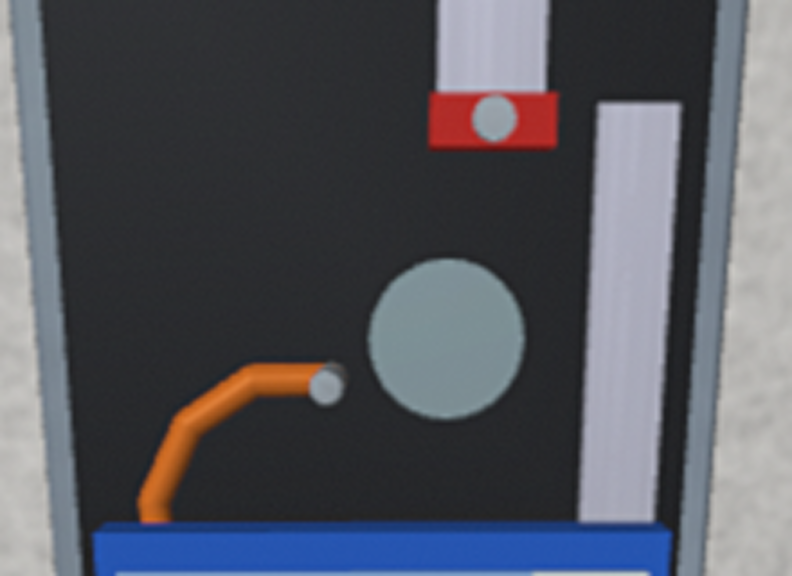

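The fit agrees: seat ≈ (0.550, -0.197), yaw -16.4°, pin measured at (-29, -9.7), stop face at seat y ≈ 45. I'll place the carrier above the stage on the +x side of the pin at seat (20, -17), then go down above the lip.

Emit:
carry_out(rows=[[0.015, 0.01, 0.01, 0, 0, 0], [0.04, 0.028, 0.03, 0, 0, 0], [0.053, 0.036, 0.06, 0, 0, 0], [0.053, 0.036, 0.09, 0, 0, 0], [0.053, 0.036, 0.115, 0, 0, 0], [0.053, 0.036, 0.13, 0, 0, 0], [0.053, 0.036, 0.138, 0, 0, 0], [0.053, 0.036, 0.138, 0, 0, 0], [0.053, 0.036, 0.138, 0, 0, 0]])

```text
t: 7.62
tool_pos: [0.5659, -0.2205, 0.0679]
orientation: [2.515, 1.88, 0.001]
force: [0.6, -0.1, -1.8]
opening: 0.0118
gripper_force: 35.0
```

```bash
cat > st.py <<'E'
from h import *
s=robot.read_state();y=np.radians(-16.4);d=np.array(s['tool_pos'][:2])-[.5503,-.1974]
ex=np.array([np.cos(y),np.sin(y)]);ey=np.array([-np.sin(y),np.cos(y)]);F=s['force']
print('t',s['t'],'seat xy',(d@ex*1000).round(1),(d@ey*1000).round(1),'under z',((s['tool_pos'][2]-.0146)*1000).round(1),'F',np.round([F[:2]@ex,F[:2]@ey,F[2]],2),'tau',np.round(s['wrist_torque'],2),np.degrees((Ro.from_matrix([[0,1,0],[1,0,0],[0,0,-1]]).inv()*Ro.from_rotvec(s['orientation'])).as_rotvec()).round(2))
E
python3 st.py
```

```text
t 7.625 seat xy 21.5 -17.8 under z 53.3 F [ 0.63  0.11 -1.85] tau [-0.09  0.08 -0.01] [-0.11 -0.03 16.46]
```

Emit:
carry_out(rows=[[0, -0.002, 0.003, 0, 0, 0], [0, -0.006, 0.003, 0, 0, 0], [0, -0.01, 0.003, 0, 0, 0], [0, -0.014, 0.003, 0, 0, 0], [0, -0.018, 0.003, 0, 0, 0], [0, -0.022, 0.003, 0, 0, 0], [0, -0.026, 0.003, 0, 0, 0], [0, -0.0295, 0.003, 0, 0, 0], [0, -0.0295, 0.003, 0, 0, 0], [0, -0.0295, 0.003, 0, 0, 0]])

```text
t: 8.88
tool_pos: [0.5392, -0.2117, 0.0653]
orientation: [2.513, 1.878, 0.007]
force: [9.1, 2.4, -2.0]
opening: 0.0122
gripper_force: 35.1
```

```bash
python3 st.py; python3 look.py w3; python3 - <<'E'
import cv2
from h import *
im=robot.read_camera('scene')[:,:,::-1]
a=cv2.resize(im[160:245,180:290],(440,340),interpolation=cv2.INTER_CUBIC)
b=cv2.resize(cv2.imread('pics/w3.png'),(453,340))[:, :360]
cv2.imwrite('pics/both3.png',np.hstack([a,b]))
E
```

```text
t 8.875 seat xy -6.6 -16.8 under z 50.7 F [ 8.01  4.86 -1.96] tau [ 0.39 -1.69 -0.28] [-3.400e-01  1.000e-02  1.646e+01]
8.875 [ 0.5392 -0.2117  0.0653] [[0.2834, 0.959, 0.0058], [0.959, -0.2834, -0.0006], [0.001, 0.0058, -1.0]] [ 9.06  2.4  -1.96] 0.012185516286941396 35.088515281677246
```

View pics/both3.png

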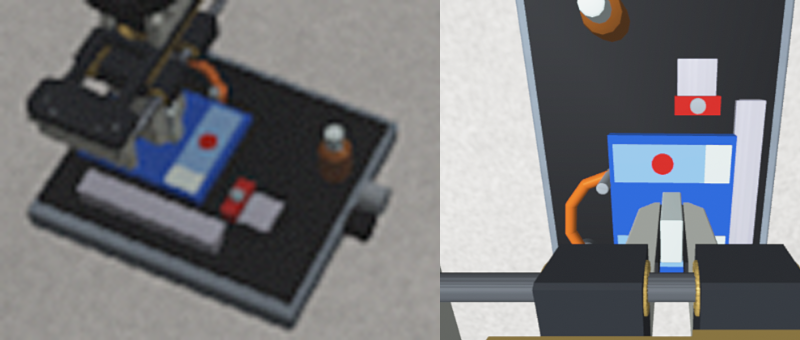

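The scene half shows the pin drawn back by the carrier edge. The wrist half shows the pin at (602,188) touching the carrier's left edge and the carrier's right edge (736,137) near the lip. I'll push back slightly more and check the clearance numerically.

Emit:
carry_out(rows=[[0, -0.0015, 0, 0, 0, 0], [0, -0.003, 0, 0, 0, 0], [0, -0.003, 0, 0, 0, 0]])

```text
t: 9.35
tool_pos: [0.5365, -0.2107, 0.0654]
orientation: [2.513, 1.878, 0.007]
force: [9.8, 3.3, -2.4]
opening: 0.0117
gripper_force: 35.1
```

```bash
python3 st.py; cat > edge.py <<'E'
from look import *
g=cv2.GaussianBlur(im.astype(float),(3,3),0);r=int(sys.argv[2]) if len(sys.argv)>2 else 175
y=np.radians(-16.4);R=np.array([[np.cos(y),-np.sin(y)],[np.sin(y),np.cos(y)]])
f=lambda px,z:((w(c,px,z)[:,:2]-[.5503,-.1974])@R*1000).round(1).tolist()
zt=s['tool_pos'][2]-.0146+.008
hs=cv2.cvtColor(im,cv2.COLOR_RGB2HSV);m=cv2.inRange(hs,(100,150,50),(130,255,255))
for rr in (r,r+8,r+16):
    xs=np.nonzero(m[rr,150:420])[0]+150;print(rr,xs.min(),xs.max(),'L,R edges',f([[xs.min()-.5,rr],[xs.max()+.5,rr]],zt))
ys=np.nonzero(m[120:260,250:320].any(1))[0]+120;print('front row',ys.min(),f([[285,ys.min()-.5]],zt))
E
python3 edge.py w4
```

```text
t 9.35 seat xy -9.4 -16.7 under z 50.8 F [ 8.51  5.91 -2.42] tau [ 0.5  -1.79 -0.35] [-0.36  0.03 16.47]
9.35 [ 0.5365 -0.2107  0.0654] [[0.2835, 0.959, 0.0063], [0.959, -0.2835, -0.0005], [0.0013, 0.0061, -1.0]] [ 9.83  3.27 -2.42] 0.01166529332168755 35.12002944946289
175 207 366 L,R edges [[-49.0, 30.9], [31.2, 30.8]]
183 208 365 L,R edges [[-48.8, 26.8], [31.0, 26.6]]
191 208 364 L,R edges [[-49.1, 22.6], [30.7, 22.5]]
front row 164 [[-9.7, 36.6]]
```

Emit:
carry_out(rows=[[0, 0, 0.003, 0, 0, 0], [0, 0, 0.007, 0, 0, 0], [0, 0, 0.011, 0, 0, 0], [0, 0, 0.014, 0, 0, 0], [0, 0, 0.016, 0, 0, 0], [0, 0, 0.0175, 0, 0, 0], [0, 0, 0.018, 0, 0, 0], [0, 0, 0.018, 0, 0, 0]])

```text
t: 10.4
tool_pos: [0.5364, -0.2121, 0.0479]
orientation: [2.512, 1.877, 0.005]
force: [7.3, -1.3, 2.2]
opening: 0.0116
gripper_force: 35.0
```

```bash
python3 st.py; python3 edge.py w5 185
```

```text
t 10.4 seat xy -9.2 -18.0 under z 33.3 F [7.35 0.85 2.21] tau [-0.3  -1.14 -0.16] [-0.36 -0.1  16.47]
10.4 [ 0.5364 -0.2121  0.0479] [[0.2835, 0.959, 0.0059], [0.959, -0.2835, -0.0026], [-0.0008, 0.0064, -1.0]] [ 7.29 -1.26  2.21] 0.011556413787936752 35.01626372337341
185 207 365 L,R edges [[-49.1, 24.4], [31.2, 24.2]]
193 208 364 L,R edges [[-48.9, 20.2], [31.0, 20.1]]
201 208 364 L,R edges [[-49.2, 16.0], [31.3, 15.8]]
front row 165 [[-9.5, 34.8]]
```

Emit:
carry_out(rows=[[0, 0, 0.0007, 0, 0, 0], [0, 0, 0.0012, 0, 0, 0], [0, 0, 0.0012, 0, 0, 0]])

```text
t: 10.82
tool_pos: [0.5364, -0.2121, 0.0467]
orientation: [2.512, 1.877, 0.005]
force: [6.3, -1.6, 0.9]
opening: 0.0122
gripper_force: 35.0
```

```bash
python3 st.py
```

```text
t 10.825 seat xy -9.2 -18.1 under z 32.1 F [6.48 0.24 0.88] tau [-0.23 -1.06 -0.13] [-0.36 -0.1  16.47]
```

Emit:
carry_out(rows=[[0, 0, 0.0006, 0, 0, 0], [0, 0, 0.0012, 0, 0, 0], [0, 0, 0.0012, 0, 0, 0]])

```text
t: 11.2
tool_pos: [0.5364, -0.2121, 0.0456]
orientation: [2.512, 1.877, 0.005]
force: [6.3, -2.2, 0.9]
opening: 0.0119
gripper_force: 35.0
```

```bash
python3 st.py
```

```text
t 11.2 seat xy -9.2 -18.1 under z 31.0 F [ 6.67 -0.35  0.88] tau [-0.3  -1.07 -0.14] [-0.36 -0.1  16.47]
```

Emit:
carry_out(rows=[[0, 0, 0.0005, 0, 0, 0], [0, 0, 0.0008, 0, 0, 0], [0, 0, 0.0008, 0, 0, 0]])

```text
t: 11.58
tool_pos: [0.5364, -0.2122, 0.0449]
orientation: [2.512, 1.877, 0.005]
force: [5.8, -1.6, 3.1]
opening: 0.0118
gripper_force: 35.0
```

```bash
python3 st.py
```

```text
t 11.575 seat xy -9.1 -18.1 under z 30.3 F [6.02 0.07 3.08] tau [-0.22 -0.91 -0.19] [-0.36 -0.1  16.46]
```

Emit:
carry_out(rows=[[0, 0.001, -0.0004, 0, 0, 0], [0, 0.003, -0.0004, 0, 0, 0], [0, 0.005, -0.0004, 0, 0, 0], [0, 0.0065, -0.0004, 0, 0, 0], [0, 0.0075, -0.0004, 0, 0, 0], [0, 0.0075, -0.0004, 0, 0, 0]])

```text
t: 12.32
tool_pos: [0.5413, -0.214, 0.0446]
orientation: [2.515, 1.88, -0.001]
force: [-2.7, -2.1, 10.5]
opening: 0.012
gripper_force: 35.0
```

```bash
python3 st.py
```

```text
t 12.325 seat xy -4.0 -18.5 under z 30.0 F [-1.96 -2.75 10.53] tau [-0.18  0.81  0.01] [-0.05 -0.08 16.45]
```

```bash
python3 edge.py w6 187; python3 - <<'E'
import cv2
im=cv2.imread('pics/w6.png');cv2.imwrite('pics/w6c.png',cv2.resize(im[30:260,190:400],None,fx=2.6,fy=2.6,interpolation=cv2.INTER_CUBIC))
E
```

```text
12.325 [ 0.5413 -0.214   0.0446] [[0.2832, 0.9591, 0.0007], [0.9591, -0.2832, -0.0015], [-0.0013, 0.0011, -1.0]] [-2.66 -2.08 10.53] 0.011998947803014876 34.99230444431305
187 207 364 L,R edges [[-44.0, 22.9], [35.9, 22.8]]
195 207 363 L,R edges [[-44.3, 18.7], [35.7, 18.6]]
203 208 363 L,R edges [[-44.1, 14.4], [36.0, 14.4]]
front row 165 [[-4.3, 34.3]]
```

View pics/w6c.png

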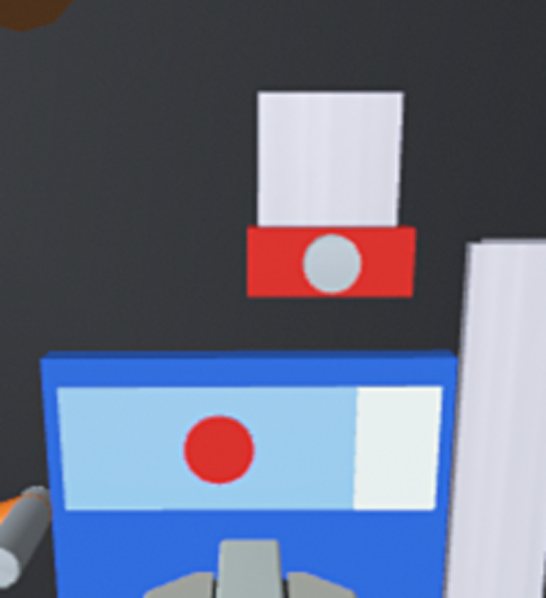

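The carrier is at the lip's free edge (crop col 457), with about 10 N on the bed. The arm's own give is pressing it down, so I'll relieve that before going on.

Emit:
carry_out(rows=[[0, 0, -0.0007, 0, 0, 0], [0, 0, -0.0013, 0, 0, 0], [0, 0, -0.0013, 0, 0, 0]])

```text
t: 12.75
tool_pos: [0.5415, -0.2139, 0.0447]
orientation: [2.515, 1.88, -0.0]
force: [1.6, -5.5, 1.9]
opening: 0.012
gripper_force: 35.0
```

```bash
python3 st.py
```

```text
t 12.75 seat xy -3.8 -18.4 under z 30.1 F [ 3.11 -4.77  1.9 ] tau [-0.88 -0.16  0.06] [-0.07 -0.08 16.45]
```

Emit:
carry_out(rows=[[0, 0.001, -0.0004, 0, 0, 0], [0, 0.002, -0.0006, 0, 0, 0], [0, 0.003, -0.0006, 0, 0, 0], [0, 0.003, -0.0006, 0, 0, 0]])

```text
t: 13.25
tool_pos: [0.544, -0.2138, 0.0446]
orientation: [-2.516, -1.881, -0.0]
force: [1.0, -3.2, 0.4]
opening: 0.0118
gripper_force: 35.0
```

```bash
python3 st.py
```

```text
t 13.25 seat xy -1.4 -17.6 under z 30.0 F [ 1.82 -2.8   0.43] tau [-0.63 -0.25  0.01] [0.000e+00 1.000e-02 1.645e+01]
```

Emit:
carry_out(rows=[[0, 0.0008, -0.0003, 0, 0, 0], [0, 0.0016, -0.0003, 0, 0, 0], [0, 0.0022, -0.0003, 0, 0, 0], [0, 0.0022, -0.0003, 0, 0, 0]])

```text
t: 13.75
tool_pos: [0.546, -0.2144, 0.0448]
orientation: [-2.516, -1.88, -0.0]
force: [2.7, -2.6, -2.3]
opening: 0.0115
gripper_force: 35.0
```

```bash
python3 st.py
```

```text
t 13.75 seat xy 0.7 -17.5 under z 30.2 F [ 3.28 -1.72 -2.3 ] tau [-0.59 -0.47 -0.01] [1.000e-02 2.000e-02 1.645e+01]
```

Emit:
carry_out(rows=[[0, 0.0008, 0, 0, 0, 0], [0, 0.0015, 0, 0, 0, 0], [0, 0.0015, 0, 0, 0, 0]])

```text
t: 14.12
tool_pos: [0.5461, -0.2144, 0.0447]
orientation: [-2.514, -1.879, 0.003]
force: [-5.5, -0.4, 3.9]
opening: 0.0117
gripper_force: 35.0
```

```bash
python3 st.py
```

```text
t 14.125 seat xy 0.8 -17.5 under z 30.1 F [-5.13 -1.96  3.92] tau [-0.03  1.   -0.02] [ 0.18  0.05 16.45]
```

The carrier meets the fixed edge (Fx drops to -5 N without motion). I'll ease off so the spring does most of the pressing, then slide towards the stop.

Emit:
carry_out(rows=[[0, -0.0008, -0.0004, 0, 0, 0], [0.001, -0.0008, -0.0004, 0, 0, 0], [0.0025, -0.0008, -0.0004, 0, 0, 0], [0.004, -0.0008, -0.0004, 0, 0, 0], [0.0055, -0.0008, -0.0004, 0, 0, 0], [0.007, -0.0008, -0.0004, 0, 0, 0], [0.008, -0.0008, -0.0004, 0, 0, 0], [0.008, -0.0008, -0.0004, 0, 0, 0]])

```text
t: 15.12
tool_pos: [0.5482, -0.2075, 0.0451]
orientation: [-2.516, -1.88, 0.002]
force: [-2.7, -4.2, -1.8]
opening: 0.0116
gripper_force: 35.0
```

```bash
python3 st.py; python3 edge.py w7 187
```

```text
t 15.125 seat xy 0.8 -10.3 under z 30.5 F [-1.39 -4.74 -1.76] tau [-0.94  0.83 -0.  ] [ 0.09 -0.04 16.46]
15.125 [ 0.5482 -0.2075  0.0451] [[0.2834, 0.959, -0.0016], [0.959, -0.2834, -0.0005], [-0.001, -0.0014, -1.0]] [-2.67 -4.15 -1.76] 0.011574414807257289 34.995025992393494
187 207 212 L,R edges [[-39.3, 31.0], [-36.2, 31.0]]
195 207 212 L,R edges [[-39.6, 26.8], [-36.5, 26.8]]
203 208 213 L,R edges [[-39.4, 22.6], [-36.3, 22.6]]
front row 165 [[0.5, 42.5]]
```

Emit:
carry_out(rows=[[0.001, 0, 0, 0, 0, 0], [0.002, 0, 0, 0, 0, 0], [0.003, 0, 0, 0, 0, 0], [0.003, 0, 0, 0, 0, 0]])

```text
t: 15.68
tool_pos: [0.549, -0.2047, 0.0451]
orientation: [-2.516, -1.88, 0.003]
force: [-3.6, -3.4, -2.3]
opening: 0.0115
gripper_force: 35.0
```

```bash
python3 st.py
```

```text
t 15.675 seat xy 0.8 -7.3 under z 30.5 F [-2.52 -4.23 -2.35] tau [-0.93  0.84 -0.02] [ 0.09 -0.05 16.46]
```

Emit:
carry_out(rows=[[0.0007, 0, 0, 0, 0, 0], [0.0015, 0, 0, 0, 0, 0], [0.0015, 0, 0, 0, 0, 0]])

```text
t: 16.05
tool_pos: [0.5494, -0.2034, 0.0451]
orientation: [-2.516, -1.88, 0.003]
force: [-4.4, -5.5, -1.3]
opening: 0.0119
gripper_force: 35.0
```

```bash
python3 st.py
```

```text
t 16.05 seat xy 0.8 -6.0 under z 30.5 F [-2.62 -6.5  -1.33] tau [-1.01  0.8   0.01] [ 0.09 -0.06 16.46]
```

Emit:
carry_out(rows=[[0.0005, 0, 0, 0, 0, 0], [0.001, 0, 0, 0, 0, 0], [0.001, 0, 0, 0, 0, 0]])

```text
t: 16.42
tool_pos: [0.5494, -0.2033, 0.0451]
orientation: [2.516, 1.88, -0.005]
force: [-5.3, -8.9, -2.6]
opening: 0.0114
gripper_force: 35.0
```

```bash
python3 st.py
```

```text
t 16.425 seat xy 0.8 -5.9 under z 30.5 F [ -2.61 -10.01  -2.59] tau [-1.72  1.01 -0.02] [ 0.1  -0.13 16.47]
```

The stop is met: motion ceased and Fy rose to -10 N. I'll press slightly more and let the carrier down onto the bed.

Emit:
carry_out(rows=[[0.0004, 0, 0.0003, 0, 0, 0], [0.0006, 0, 0.0007, 0, 0, 0], [0.0006, 0, 0.0009, 0, 0, 0], [0.0006, 0, 0.0009, 0, 0, 0]])

```text
t: 16.92
tool_pos: [0.5494, -0.2033, 0.045]
orientation: [2.516, 1.88, -0.006]
force: [-11.3, -9.8, 4.5]
opening: 0.0118
gripper_force: 35.0
```

```bash
python3 st.py
```

```text
t 16.925 seat xy 0.8 -5.9 under z 30.4 F [ -8.06 -12.61   4.46] tau [-1.69  1.74 -0.05] [ 0.11 -0.18 16.49]
```

Emit:
carry_out(rows=[[0, -0.0006, -0.0003, 0, 0, 0], [0, -0.0012, -0.0004, 0, 0, 0], [0, -0.0012, -0.0004, 0, 0, 0]])

```text
t: 17.3
tool_pos: [0.5494, -0.2032, 0.0453]
orientation: [2.515, 1.878, -0.003]
force: [-2.7, -11.3, -2.9]
opening: 0.0119
gripper_force: 35.0
```

```bash
python3 st.py
```

```text
t 17.3 seat xy 0.7 -5.8 under z 30.7 F [  0.6  -11.64  -2.86] tau [-2.22  0.6   0.02] [-0.04 -0.2  16.48]
```

Emit:
carry_out(rows=[[0, 0, 0.0003, 0, 0, 0], [0, 0, 0.0004, 0, 0, 0]])

```text
t: 17.55
tool_pos: [0.5494, -0.2032, 0.0452]
orientation: [2.515, 1.878, -0.003]
force: [-4.3, -10.2, 1.0]
opening: 0.0119
gripper_force: 35.0
```

Emit:
carry_out(rows=[[0, 0, 0, 0, 0, 0], [0, 0, 0, 0, 0, 0], [0, 0, 0, 0, 0, 0], [0, 0, 0, 0, 0, 0]], jaw=178, force=10)

```text
t: 18.05
tool_pos: [0.5496, -0.2006, 0.0445]
orientation: [-2.516, -1.881, -0.0]
force: [0.2, -0.0, -0.2]
opening: 0.0276
gripper_force: 0.0
```

```bash
python3 st.py; python3 edge.py w8 187
```

```text
t 18.05 seat xy 0.3 -3.3 under z 29.9 F [ 0.22  0.06 -0.19] tau [-0.05  0.06  0.01] [-0.000e+00  1.000e-02  1.643e+01]
18.05 [ 0.5496 -0.2006  0.0445] [[0.2829, 0.9591, 0.0], [0.9591, -0.2829, 0.0002], [0.0002, -0.0, -1.0]] [ 0.23 -0.   -0.19] 0.027581165056975727 0.0
187 208 212 L,R edges [[-39.3, 38.0], [-36.8, 38.0]]
195 208 213 L,R edges [[-39.6, 33.8], [-36.6, 33.8]]
203 209 213 L,R edges [[-39.4, 29.6], [-36.8, 29.6]]
front row 170 [[-0.1, 47.0]]
```

Forces are zero. I'll rise straight up and look.

Emit:
carry_out(rows=[[0, 0, -0.01, 0, 0, 0], [0, 0, -0.03, 0, 0, 0], [0, 0, -0.07, 0, 0, 0], [0, 0, -0.12, 0, 0, 0], [0, 0, -0.16, 0, 0, 0], [0, 0, -0.16, 0, 0, 0], [0, 0, -0.16, 0, 0, 0]])

```text
t: 18.98
tool_pos: [0.5496, -0.2009, 0.2053]
orientation: [2.516, 1.88, 0.001]
force: [-0.3, 0.2, -0.2]
opening: 0.0278
gripper_force: 0.0
```

```bash
python3 look.py w9; python3 - <<'E'
import cv2
im=cv2.imread('pics/w9.png');cv2.imwrite('pics/w9c.png',cv2.resize(im[60:270,180:400],None,fx=2.8,fy=2.8,interpolation=cv2.INTER_CUBIC))
E
```

```text
18.975 [ 0.5496 -0.2009  0.2053] [[0.2832, 0.9591, 0.0009], [0.9591, -0.2832, -0.0004], [-0.0001, 0.001, -1.0]] [-0.25  0.19 -0.22] 0.027780430699150045 0.0
```

View pics/w9c.png

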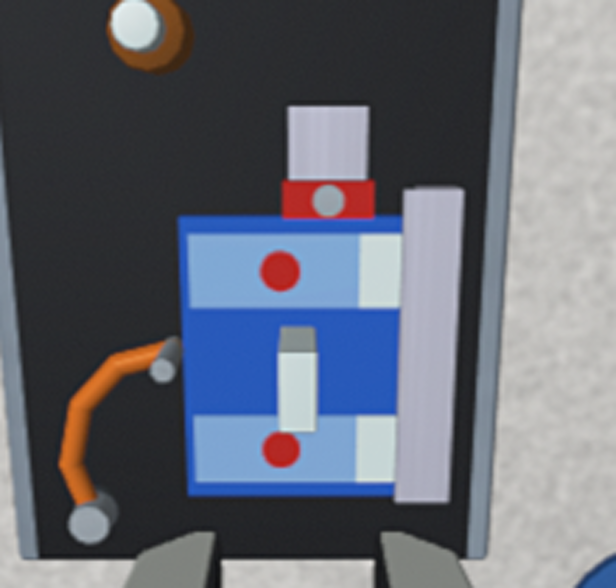

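The carrier lies flat under the lip, with the pin against its left edge at crop (170,355). Its front edge (row 216) is flush with the red stop (row 218), and nothing else has moved. I'll hand it in.

```bash
python3 -c "
from plant import robot
print(robot.close_job())"
```

```text
the job is handed in; nothing more can be done
None
```

The blue carrier is loaded flat under the lip, flush against the fixed edge and the end stop as far as the wrist picture shows, held by the sprung arm alone, and the job is handed in at about 19 s.

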